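Close a solvent jerrycan and prove its safety cap

TASK

The red push-and-turn cap of the white jerrycan has been left partly unscrewed. Carry the can by its handle (never by the loose cap) into the blue spill tray, which keeps it from turning, stand it flat on the tray's floor and let go; then take the cap, screw it fully home clockwise, and prove its safety lock by turning it back about a quarter turn without pushing it down, so that it clicks round freely while the thread stays home. Finish with the cap home and the can standing in the tray, and do not push or tip the other things on the bench.

Things in the scene. Friction and masses are not known exactly. Their poses are not given: they have to be found in the camera images.
- can_mid (a point): Middle of the white plastic jerrycan (loose, 0.35 to 0.75 kg with what is in it): body 170 mm long (its x) x 85 mm wide (its y) x 125 mm high (its z, upright), flat underside 62.5 mm below this point, flat shoulder 62.5 mm above it. The neck with the red cap stands on the shoulder 60 mm to the -x side, the carrying handle on the middle and +x part. It may stand in the tray either way round.
- can_handle (a point): Point to grip on the can's carrying handle: the bar runs along the can's x from 20 mm on the -x side of this point to 56 mm on its +x side, is 18 mm wide (y) and 16 mm high (8 mm above and below this point), and stands 30 mm clear of the shoulder. The point is 14 mm from the can's middle along +x and 163 mm above its underside. The handle's front post (on the -x side) begins 54 mm from the cap's axis.
- cap_grip (a point): On the axis of the red ribbed outer cap, 18 mm above its lower edge and 12 mm below its flat top; the cap is 49 mm in diameter, 30 mm high, its lower edge 15 mm above the can's shoulder when home. A white pointer on the top lies along this point's x; z is up. Fingers taking it should come down across the can's width, because the handle's post stands on the +x side.
- cap_thread (a joint): Angle (rad) of the yellow inner cap on the neck thread: 0 is fully home on its seal (a hard stop), positive is unscrewed (anticlockwise from above). Right-hand thread, 4 mm rise a turn. It stays where it is left; about 0.25 N m turns it.
- cap_turn (a joint): Angle (rad) of the red outer cap on the yellow inner cap, growing as the outer cap is turned anticlockwise from above. Clockwise the outer cap grips and drives the inner one, after at most one tooth (12 teeth, 0.524 rad each, gripping at about 0.06 below whole multiples of 0.524) of lost motion; anticlockwise it clicks round freely (under 0.08 N m) and leaves the inner one alone, unless it is held pushed down.
- cap_press (a joint): How far (m) the outer cap is pushed down on its spring: 0 up, 0.003 fully down (about 10 N begins to move it, 16 N does it fully). Pushed down, its teeth also catch anticlockwise and drag the inner cap open, the more so the harder it is pushed.
- cap_pawl (a joint): Travel (m) of one of the two spring pawls inside the cap: 0 sprung up between the teeth, about 0.002 as a tooth rides over it; once up and down for every click.
- tray_floor (a point): Middle of the inner floor of the blue spill tray, which is screwed to the bench: inside 180 mm along its x and 95 mm along its y, floor 4 mm above the bench, walls 4 mm thick, rim 50 mm above the bench (with an 8 mm look-only lip outwards).
- tip_box: Bystander: pink and clear pipette-tip box, 124 x 84 mm, 62 mm high; origin under its middle.
- amber_bottle: Bystander: amber bottle with a blue cap, 68 mm in diameter, 165 mm high; origin under its middle.
- sharps_tub: Bystander: yellow tub with a red lid, 94 mm in diameter, 122 mm high; origin under its middle.
- tube_rack: Bystander: green rack of tubes, 70 (x) x 100 mm (y), 78 mm high; origin under its middle.
- can: The whole white jerrycan with its cap; origin in the middle of its underside, axes as at can_mid.
- cap: The red outer cap as a body; origin on its axis at its lower edge. See cap_grip for its sizes.
Mind the look-alikes: they are no part of the job. Of the things shaped like the part that bears tray_floor, the blue one is meant. What is shaped like the can but pink is not meant.

How it is judged (in metres and radians):
On the way, in this order (a step that is already met when the one before it is completed fails the run):
1. The can stands upright on the floor of the spill tray, let go, its cap still unscrewed (x of can_mid in the frame of tray_floor between -0.012 and 0.012 m and y of can_mid in the frame of tray_floor between -0.012 and 0.012 m and z of can_mid in the frame of tray_floor below 0.0675 m and angle between can_mid's own z axis and vertical below 0.08 rad and contact force between the fingers and can below 0.1 N), for 0.1 s.
2. The cap is screwed home (within 5 degrees), the can still in the tray (value of joint cap_thread below 0.08 rad and x of can_mid in the frame of tray_floor between -0.012 and 0.012 m and y of can_mid in the frame of tray_floor between -0.012 and 0.012 m and z of can_mid in the frame of tray_floor below 0.0675 m and angle between can_mid's own z axis and vertical below 0.08 rad), for 0.1 s.
3. Turned back without being pushed down, the cap rides over a tooth while the thread stays home (all of step 2 and value of joint cap_pawl above 0.0011 m and value of joint cap_press below 0.0012 m), for 0.01 s.
4. The pawl drops in behind that tooth: one click (all of step 2 and value of joint cap_pawl below 0.0006 m and value of joint cap_press below 0.0012 m), for 0.01 s.
5. It rides over a second tooth in the same way (all of step 3), for 0.01 s.
At the end, for the whole second after the job is handed in: The can stands at rest and upright (within 4.5 degrees) on the floor of the spill tray, centred within 12 mm, with the thread of its cap home within 0.08 rad (all of step 2 and linear speed of can below 0.02 m/s); the robot touches nothing.
It fails at once if A bystander (tip box, amber bottle, sharps tub, tube rack) is moved more than 25 mm or tipped (distance of any of tip_box, amber_bottle, sharps_tub, tube_rack from where it was at the start of the episode above 0.025 m or angle between any of tip_box, amber_bottle, sharps_tub, tube_rack's own z axis and vertical above 0.3 rad).
It fails at once if The can is lifted by its cap (contact force between the fingers and cap above 2 N and height (world z) of can_mid above 0.095 m).
It fails at once if The can is tipped over (more than 45 degrees) (angle between can_mid's own z axis and vertical above 0.785 rad).
It also fails if it takes over 66 s, if anything falls off the work surface, if the arm or the gripper's body presses on something with over 40 N, if the wrist force passes 120 N, or if a joint passes its speed limit or range.

ROBOT

A 6-joint arm with a two-finger parallel gripper is mounted at the origin on the work surface. World frame = base frame: x ahead of the robot, y to its left, z up, the work surface at z = 0. Lengths are in mm, angles in rad, forces in N, time in s.
With the tool pointing down it reaches from about 300 to 775 mm from the base axis. Payload 14.6 kg.
Tool frame: the origin (TCP) lies at the very end of the fingers, on their centre line; the grasp point (between the pads) lies 19 mm behind it; z points along the fingers, y is the line along which they close (so a half turn about z gives the same grasp; the last joint's range is limited). The gripper opens to 94 mm and grips with 3 to 60 N. Pads are 16 mm wide; open, the fingers measure 119 mm over their backs; the gripper's body (75 mm by 177 mm) begins 78 mm behind the grasp point.
Start: joints at [-1.194, 0.3, 1.521, -0, 1.321, -0.067], TCP at [236.148, -496.713, 205.446] pointing down, gripper open.
Joint ranges: [-3.03, 3.03], [-0.79, 2.21], [0.23, 2.52], [-1.04, 4.18], [0, 3.07], [-2.55, 2.55]. Speed limits (rad/s): [2.22, 2.22, 2.57, 3.14, 3.14, 3.14].

INTERFACE

Orientations are given as [roll, pitch, yaw] about the fixed x, y, z axes, in that order (R = Rz(yaw) Ry(pitch) Rx(roll)).
In Python, from cell import manip gives the robot as it stands.
- The arm moves only by the tool servo_tool, never from a script. Its argument "motion" is a list that holds one entry, the list of rows, each a list of 7 numbers: the shift along the world's x, y, z as a fraction of full scale, then the turn, a rotation vector about the world's x, y, z as a fraction of full scale, then the closure, from 0 (fully open) to 1 (shut). In form: [[[x, y, z, rx, ry, rz, gripper], ...]]. A call has 1 to 10 rows; each row is the pose to reach, as a shift and turn from the pose commanded when the call began, turning the shorter way round; what a row does not reach only later rows make up. Full scale, the value 1, is 0.5 m for a shift and pi rad for a turn. A row lasts 1/10 s, in which the tool goes at most 50 mm and 8.59 degrees, less where a joint would pass 70% of its speed; a pose out of reach is approached as far as the arm can. A call with a number of a shift or a turn outside -1 to 1 is refused whole. A call with a gripper value outside its range is refused whole. The fingers move at their own pace and stop on an object; "newtons" is the grip in N (left out, the last holds). Time passes only in rows, so rows that repeat a pose let the fingers close. It gives the time, the measured TCP pose, the force, the opening and the grip force at its end, in the units of the state.
- manip.read_state(): the state, without advancing time (a new reading comes with each control period).
- manip.camera(name): name is "scene" or "top" or "wrist"; returns a dict with "frame" (420x560x3 uint8, red, green, blue), "range_z" (420x560 float32, mm along the optical axis (not along the pixel's ray), 0 where there is no reading), "vfov" (degrees; the focal length in pixels is half the picture's height over the tangent of half this angle, whatever the lens; pixels are square), "cx", "cy" (the principal point, pixels), "cam_to_world" (4x4, takes a point from camera to world coordinates). Camera axes: x right, y down, z forward; pixel columns grow to the right and rows downward; lengths in mm; the calibration is good to about 2 mm. A picture is of the moment at which its call begins.
- manip.sign_off(): hands the job in; it is judged then, once.
The state is a dict: "clock": time; "joints": joint angles; "qd": joint speeds; "effort": joint torques, N m; "eef_pos": TCP position; "eef_rot": TCP orientation; "wrist_force": force on the tool from outside, world axes, zero at the start; "moment": the same for the moment, N m; "finger_gap": finger opening in mm; "finger_force": force on a finger pad.
Only numpy, scipy, OpenCV 4.12 (cv2) and the standard library are available. Lean on these libraries where they do the work, as an engineer would, in place of code of your own. Each camera call takes 0.05 s, during which the arm holds its last target. There are 200 camera calls.

## Working session

There is one attempt and no reset: what is moved stays moved. The work goes in short steps, Python scripts to look and compute and a tool call to move; the robot and the scene stay as the last step left them, time stands still between calls to the robot, and variables do not carry over. Pictures are saved under pics/ and viewed, at most 13 in all, crops included, and the job is handed in when it is done.

Besides the shell and the picture viewer there is one more tool, called after ">>>" as name(argument=value, ...), one argument or row to a line, values as JSON. servo_tool: Moves the arm, as the interface text tells. Its arguments: {"type":"object","properties":{"motion":{"type":"array"},"newtons":{"type":"number"}},"required":["motion"]}

```bash
mkdir -p pics; cat > h.py <<'E'
import numpy as np, cv2
from cell import manip
def cloud(c):
    h,w=c["range_z"].shape; f=h/2/np.tan(np.radians(c["vfov"])/2)
    v,u=np.mgrid[:h,:w]; z=c["range_z"].astype(float)
    P=np.stack([(u-c["cx"])/f*z,(v-c["cy"])/f*z,z,np.ones_like(z)],-1)
    W=(P@np.array(c["cam_to_world"]).T)[...,:3]; W[z==0]=np.nan
    return W
def snap(name,fn):
    c=manip.camera(name); cv2.imwrite("pics/"+fn,c["frame"][...,::-1]); W=cloud(c)
    np.savez("/tmp/"+name+".npz",W=W,f=c["frame"]); return c["frame"],W
E
python3 - <<'E'
from h import *
a,_=snap("top","top0.png"); b,_=snap("scene","sc0.png")
cv2.imwrite("pics/both0.png",cv2.resize(np.vstack([a,b]),None,fx=.7,fy=.7)[...,::-1])
print(manip.read_state())
E
```

```text
{'clock': 0.1, 'joints': array([-1.19358233e+00,  3.00454489e-01,  1.52147100e+00, -6.30205421e-06,
        1.32068895e+00, -6.65951064e-02]), 'qd': array([ 0.0001317 , -0.00183548, -0.00094436, -0.00141474,  0.00310471,
       -0.00160894]), 'effort': array([ 1.24575065e-03, -5.32644618e+01, -3.53283978e+01,  7.10185105e-02,
        2.34759471e-02, -6.68941084e-05]), 'eef_pos': array([ 236.07984824, -496.51912484,  204.94200236]), 'eef_rot': array([-3.14057272e+00, -6.19050097e-05,  4.43810636e-01]), 'wrist_force': array([ 0.34110315,  0.47504653, -0.24952949]), 'moment': array([ 0.02908515,  0.08719646, -0.03530044]), 'finger_force': 0.0, 'finger_gap': 93.87360745647727}
```

View pics/top0.png

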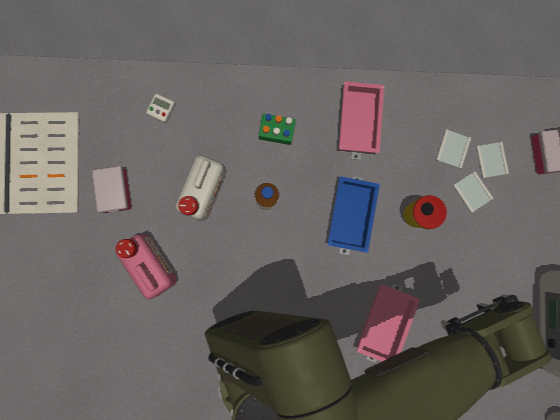

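View pics/sc0.png

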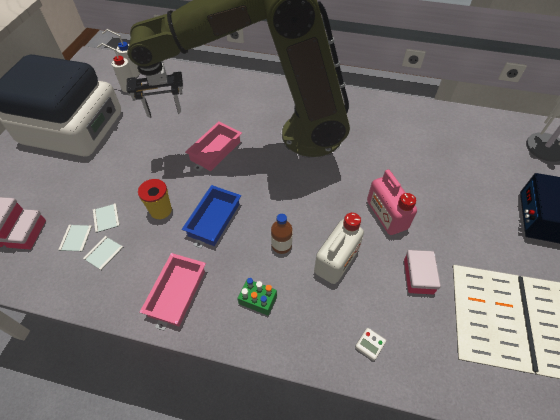

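Top picture: the white can is at about (200,187) with its cap at (188,206), and the pink look-alike is at (145,265). The blue tray is at (354,214), with pink trays at (361,118) and (389,322). The white can and blue tray fit the description. The amber bottle (266,194) stands between them. Next I measure both and check them in a crop.

```bash
cat > m.py <<'E'
from h import *
def rect(P):
    r=cv2.minAreaRect(P[:,:2].astype(np.float32)); return np.round(r[0],1),np.round(r[1],1),round(r[2],1)
d=np.load("/tmp/top.npz"); W,f=d["W"],d["f"]; hsv=cv2.cvtColor(f,cv2.COLOR_RGB2HSV); H,S,V=[hsv[...,i].astype(int) for i in range(3)]
v,u=np.mgrid[:420,:560]
box=lambda a,b,c,e:(u>a)&(u<b)&(v>c)&(v<e)
can=box(170,232,148,226); X=W[can&(W[...,2]>90)]; 
print("z hist",np.histogram(X[:,2],bins=range(90,200,6)))
Z=W[...,2]
m=can&(Z>118)&(Z<132)&(S<80); print("shoulder",m.sum(),rect(W[m]),np.median(W[m][:,2]))
m=can&(Z>160)&(Z<180)&(S<80); print("handle",m.sum(),rect(W[m]),np.median(W[m][:,2]))
m=can&(Z>150)&(S>120)&((H<10)|(H>170)); print("cap",m.sum(),rect(W[m]),np.median(W[m][:,2]),W[m].mean(0))
p=can&(Z>160)&(S<60)&(V>150)&(v>190); print("pointer?",p.sum(), W[p].mean(0) if p.any() else 0)
b=box(322,385,172,256)&(H>100)&(H<130)&(S>120)
m=b&(Z<12); print("floor",m.sum(),rect(W[m]),np.median(W[m][:,2]))
m=b&(Z>42)&(Z<60); print("rim",m.sum(),rect(W[m]),np.median(W[m][:,2]))
for n,bx in dict(bottle=(250,283,178,212),rack=(255,300,108,146),tub=(400,450,190,232),tip=(90,132,162,215),calc=(145,176,93,125)).items():
    m=box(*bx)&(Z>15); print(n,rect(W[m]),np.nanmax(Z[m]))
E
python3 m.py
python3 -c "
import cv2;a=cv2.imread('pics/top0.png')[140:270,90:400];cv2.imwrite('pics/crop0.png',cv2.resize(a,None,fx=2.5,fy=2.5,interpolation=2))"
```

```text
z hist (array([ 20,  29,  21,  90, 195, 640, 392,  16,   3,  11,  13,   6,  57,
       326,  99,   1,   0,   0]), array([ 90,  96, 102, 108, 114, 120, 126, 132, 138, 144, 150, 156, 162,
       168, 174, 180, 186, 192, 198]))
shoulder 1121 (array([552.6, 191.3]), array([ 81.1, 163.2]), 69.0) 124.82432706308987
handle 214 (array([548.5, 190.7]), array([ 30.6, 144.7]), 65.5) 171.21176108176792
cap 259 (array([496.4, 212.6]), array([47.9, 46.1]), 46.7) 172.19548444751626 [495.53733557 211.27871971 171.86746227]
pointer? 10 [492.81648657 220.64423041 174.27961811]
floor 1792 (array([ 503.3, -247. ]), array([103.1, 194.2]), 80.9) 4.760457517843292
rim 837 (array([ 495.6, -247.7]), array([117.7, 203.8]), 80.8) 50.458567241077844
bottle (array([537.1,   5. ]), array([67. , 66.1]), 65.5) 170.56128826540612
rack (array([743. , -19.5]), array([100.1,  71. ]), 81.6) 85.20476333295073
tub (array([ 502.3, -445. ]), array([92.9, 91.7]), 45.7) 131.00643626016267
tip (array([544.5, 452.5]), array([127.1,  86.5]), 9.9) 71.28843472561448
calc (array([797.8, 329. ]), array([65.6, 69.8]), 66.7) 31.4418754033627
```

View pics/crop0.png

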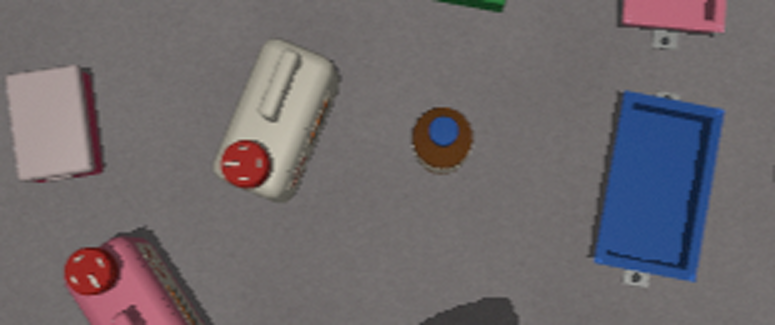

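The crop confirms that the white can has its cap towards the robot and left, and that the blue tray is the one meant. The sizes match:
- **Tray rim:** 204 x 118 mm
- **Shoulder height:** 125 mm
- **Cap to can middle:** 60 mm
- **Can yaw:** about -21°
- **Tray yaw:** about -9°

Now I move above the handle.

>>> servo_tool(
  motion=[
    [[0.33,0.68,0.05,0,0,0.47,0],[0.33,0.68,0.05,0,0,0.47,0],[0.33,0.68,0.05,0,0,0.47,0],[0.33,0.68,0.05,0,0,0.47,0],[0.33,0.68,0.05,0,0,0.47,0],[0.33,0.68,0.05,0,0,0.47,0],[0.33,0.68,0.05,0,0,0.47,0],[0.33,0.68,0.05,0,0,0.47,0],[0.33,0.68,0.05,0,0,0.47,0],[0.33,0.68,0.05,0,0,0.47,0]],
  ],
  newtons=50,
)

```text
clock: 1.1
eef_pos: [401.4, -155.8, 230.3]
eef_rot: [-3.141, -0.0, 1.928]
wrist_force: [-0.5, -0.2, 1.2]
finger_gap: 94.3
finger_force: 0.0
```

>>> servo_tool(
  motion=[
    [[0.33,0.686,0.05,0,0,0.272,0],[0.33,0.686,0.05,0,0,0.272,0],[0.33,0.686,0.05,0,0,0.272,0],[0.33,0.686,0.05,0,0,0.272,0],[0.33,0.686,0.05,0,0,0.272,0],[0.33,0.686,0.05,0,0,0.272,0],[0.33,0.686,0.05,0,0,0.272,0],[0.33,0.686,0.05,0,0,0.272,0],[0.33,0.686,0.05,0,0,0.272,0],[0.33,0.686,0.05,0,0,0.272,0]],
  ],
)

```text
clock: 2.1
eef_pos: [565.9, 186.4, 254.6]
eef_rot: [-3.141, -0.001, 2.776]
wrist_force: [-0.2, -0.8, -0.3]
finger_gap: 93.9
finger_force: 0.0
```

```bash
python3 - <<'E'
from h import *
f,W=snap("wrist","w1.png"); s=manip.read_state(); print(s["eef_pos"],s["eef_rot"],s["joints"])
hsv=cv2.cvtColor(f,cv2.COLOR_RGB2HSV); S=hsv[...,1]; Z=W[...,2]
near=np.hypot(W[...,0]-553,W[...,1]-191)<130
def rect(P):
    r=cv2.minAreaRect(P[:,:2].astype(np.float32)); return np.round(r[0],1),np.round(r[1],1),round(r[2],1)
m=near&(Z>160)&(Z<180)&(S<90)&(np.hypot(W[...,0]-496,W[...,1]-212)>35)
print("handle",m.sum(),rect(W[m]),np.median(Z[m]))
m=near&(Z>118)&(Z<132)&(S<90); print("shoulder",m.sum(),rect(W[m]),np.median(Z[m]))
m=near&(Z>155)&(Z<190)&(S>130)&((hsv[...,0]<10)|(hsv[...,0]>170)); print("cap",m.sum(),m.any() and (rect(W[m]),np.median(Z[m])))
E
```

```text
[565.8509275  185.7282799  255.00887609] [-3.14090043e+00 -6.67075457e-04  2.77477759e+00] [ 2.55733600e-01  3.72911916e-01  1.30975292e+00 -1.74450576e-04
  1.45987338e+00 -9.48228505e-01]
handle 1306 (array([582.6, 180.6]), array([17.4, 74.5]), 69.5) 169.5470719711103
shoulder 6258 (array([553.5, 191.6]), array([ 77.4, 161.5]), 69.6) 123.42712408145087
cap 2002 ((array([497.4, 212.1]), array([46.8, 46.1]), 23.4), np.float64(170.36627149598914))
```

View pics/w1.png

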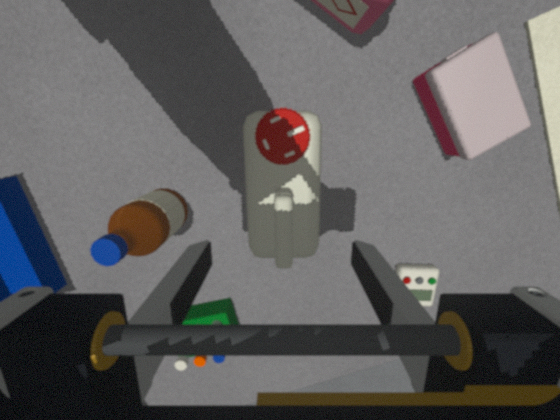

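The wrist view shows the fingers straddling the handle at about (284,230) and the cap at (283,136). The handle's fit is 17 x 75 mm at (582.6, 180.6), as predicted. Now I descend, grip and lift.

>>> servo_tool(
  motion=[
    [[0,0.001,-0.06,0,0,0.003,0],[0,0.001,-0.12,0,0,0.003,0],[0,0.001,-0.18,0,0,0.003,0],[0,0.001,-0.22,0,0,0.003,0],[0,0.001,-0.22,0,0,0.003,0.5],[0,0.001,-0.22,0,0,0.003,1],[0,0.001,-0.22,0,0,0.003,1],[0,0.001,-0.22,0,0,0.003,1],[0,0.001,-0.22,0,0,0.003,1],[0,0.001,-0.22,0,0,0.003,1]],
  ],
  newtons=50,
)

```text
clock: 3.15
eef_pos: [566.3, 186.8, 145.9]
eef_rot: [3.141, 0.001, 2.784]
wrist_force: [-0.2, 0.0, 0.6]
finger_gap: 49.3
finger_force: 0.0
```

>>> servo_tool(
  motion=[
    [[0,0,0,0,0,0,1],[0,0,0,0,0,0,1],[0,0,0,0,0,0,1],[0,0,0.01,0,0,0,1],[0,0,0.03,0,0,0,1]],
  ],
)

```text
clock: 3.65
eef_pos: [565.5, 186.6, 159.7]
eef_rot: [-3.14, -0.002, 2.784]
wrist_force: [-0.3, -0.2, -7.2]
finger_gap: 17.7
finger_force: 49.9
```

>>> servo_tool(
  motion=[
    [[0,0,0.02,0,0,0,1],[0,0,0.05,0,0,0,1],[0,0,0.1,0,0,0,1],[0,0,0.15,0,0,0,1],[0,0,0.2,0,0,0,1],[0,0,0.25,0,0,0,1],[0,0,0.3,0,0,0,1],[0,0,0.34,0,0,0,1],[0,0,0.36,0,0,0,1],[0,0,0.37,0,0,0,1]],
  ],
)

```text
clock: 4.65
eef_pos: [566.1, 186.8, 346.3]
eef_rot: [3.141, 0.001, 2.784]
wrist_force: [0.7, -0.1, -7.1]
finger_gap: 17.4
finger_force: 49.9
```

>>> servo_tool(
  motion=[
    [[0,-0.01,0,0,0,0,1],[-0.005,-0.03,0,0,0,0.003,1],[-0.01,-0.07,0,0,0,0.006,1],[-0.015,-0.12,0,0,0,0.01,1],[-0.02,-0.17,0,0,0,0.013,1],[-0.027,-0.22,0,0,0,0.016,1],[-0.034,-0.27,0,0,0,0.02,1],[-0.041,-0.32,0,0,0,0.023,1],[-0.048,-0.37,0,0,0,0.026,1],[-0.056,-0.42,0,0,0,0.03,1]],
  ],
)

```text
clock: 5.65
eef_pos: [537.3, -24.9, 344.6]
eef_rot: [-3.141, -0.001, 2.879]
wrist_force: [0.3, -0.2, -5.4]
finger_gap: 17.4
finger_force: 49.9
```

>>> servo_tool(
  motion=[
    [[-0.007,-0.05,0,0,0,0.003,1],[-0.014,-0.1,0,0,0,0.006,1],[-0.02,-0.15,0,0,0,0.01,1],[-0.027,-0.2,0,0,0,0.014,1],[-0.034,-0.25,0,0,0,0.018,1],[-0.041,-0.3,0,0,0,0.022,1],[-0.048,-0.36,0,0,0,0.026,1],[-0.053,-0.41,0,0,0,0.03,1],[-0.057,-0.44,0,0,0,0.0327,1],[-0.057,-0.4536,0,0,0,0.0327,1]],
  ],
)

```text
clock: 6.65
eef_pos: [508.6, -251.6, 344.4]
eef_rot: [3.141, -0.002, 2.98]
wrist_force: [-0.1, -1.0, -6.1]
finger_gap: 17.6
finger_force: 49.9
```

>>> servo_tool(
  motion=[
    [[0,0,-0.03,0,0,0,1],[0,0,-0.08,0,0,0,1],[0,0,-0.13,0,0,0,1],[0,0,-0.18,0,0,0,1],[0,0,-0.22,0,0,0,1],[0,0,-0.24,0,0,0,1],[0,0,-0.24,0,0,0,1],[0,0,-0.24,0,0,0,1]],
  ],
)

```text
clock: 7.45
eef_pos: [509.9, -250.1, 226.4]
eef_rot: [-3.141, 0.001, 2.981]
wrist_force: [-0.1, -0.1, -6.0]
finger_gap: 17.6
finger_force: 49.9
```

```bash
cat > look.py <<'E'
from h import *
import sys
s=manip.read_state(); print(s["clock"],s["eef_pos"],s["eef_rot"],s["joints"])
def rect(P):
    r=cv2.minAreaRect(P[:,:2].astype(np.float32)); return np.round(r[0],1),np.round(r[1],1),round(r[2],1)
for cam in ("wrist","top","scene"):
    f,W=snap(cam,sys.argv[1]+cam+".png")
    hsv=cv2.cvtColor(f,cv2.COLOR_RGB2HSV); H,S,V=[hsv[...,i].astype(int) for i in range(3)]; Z=W[...,2]
    near=np.hypot(W[...,0]-496,W[...,1]+248)<125
    b=near&(H>100)&(H<130)&(S>120)
    for n,m in dict(rim=b&(Z>44)&(Z<57),cap=near&(Z>60)&(S>130)&((H<8)|(H>172)),
        white=near&(Z>60)&(S<70)&(V>90)).items():
        if m.sum()>20: print(cam,n,m.sum(),rect(W[m]),np.round(np.percentile(Z[m],[5,50,95])))
E
python3 look.py a
```

```text
7.45 [ 509.85475077 -250.06911506  226.37923843] [-3.14126097e+00  1.00896178e-03  2.98140001e+00] [-5.20512342e-01  3.24260064e-01  1.44024698e+00  4.62200091e-05
  1.37602450e+00 -1.93112478e+00]
wrist rim 413 (array([ 402.2, -235. ]), array([116.9,  12.1]), 81.4) [48. 49. 50.]
wrist cap 5613 (array([ 455.5, -245.8]), array([48.1, 85.2]), 70.8) [246. 247. 248.]
wrist white 14137 (array([ 492.6, -249.8]), array([163. , 151.9]), 29.1) [192. 201. 327.]
top rim 309 (array([ 503.5, -198.2]), array([ 21.3, 202.9]), 82.3) [46. 50. 55.]
top white 227 (array([ 477.1, -243.7]), array([105.3, 202.5]), 68.5) [165. 202. 549.]
scene rim 350 (array([ 499.7, -248.3]), array([120. , 205.4]), 80.7) [46. 49. 53.]
scene cap 21 (array([ 467.2, -213.5]), array([119.8,  48.5]), 40.8) [138. 240. 329.]
scene white 2164 (array([ 494.7, -248.9]), array([179.7, 186. ]), 78.9) [105. 198. 381.]
```

```bash
python3 -c "
import cv2,numpy as np
g=lambda n:cv2.imread('pics/a%s.png'%n)
w=g('wrist');t=cv2.resize(g('top')[140:300,270:430],(420,420));s=cv2.resize(g('scene')[120:280,120:280],(420,420))
cv2.imwrite('pics/a_all.png',cv2.resize(np.hstack([w,t,s]),None,fx=.57,fy=.57))"
```

```text
(no output)
```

View pics/a_all.png

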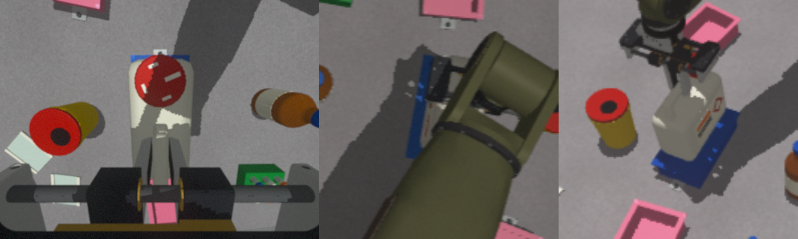

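Seen from the wrist: the can hangs aligned above the blue tray, with the cap at about (160,80) towards the robot. The scene view on the right agrees. Before lowering I check tilt and offset.

```bash
python3 - <<'E'
from h import *
d=np.load("/tmp/wrist.npz");W,f=d["W"],d["f"];hsv=cv2.cvtColor(f,cv2.COLOR_RGB2HSV);H,S,V=[hsv[...,i].astype(int) for i in range(3)];Z=W[...,2]
near=np.hypot(W[...,0]-496,W[...,1]+248)<125
m=near&(Z>240)&(Z<255)&(S>130)&((H<8)|(H>172))&(W[...,0]<480)
(c,r)=cv2.minEnclosingCircle(W[m][:,:2].astype(np.float32)); print("cap",c,r,np.median(Z[m]))
m=near&(Z>185)&(Z<215)&(S<70)&(V>90)&(W[...,0]<490)
P=W[m]; 
for _ in range(4):
    A=np.c_[P[:,:2]-[495,-248],np.ones(len(P))]; k=np.linalg.lstsq(A,P[:,2],rcond=None)[0]; e=A@k-P[:,2]; P=P[abs(e)<max(1.5,1.5*e.std())]
print("plane",k,len(P))
a=np.radians(-9.2);R=np.array([[np.cos(a),np.sin(a)],[-np.sin(a),np.cos(a)]])
q=(W[m][:,:2]-[497.4,-248.6])@R.T
print("u min",q[:,0].min(),np.percentile(q[:,0],1))
for lo in (-75,-65,-20,-10):
    s=q[(q[:,0]>lo)&(q[:,0]<lo+8)]; 
    if len(s): print(lo,np.percentile(s[:,1],[.5,99.5]))
E
```

```text
cap (437.1462097167969, -239.8289337158203) 23.978273391723633 247.17439751649164
plane [7.72428993e-02 8.58539507e-04 2.02149038e+02] 3675
u min -85.27509853681055 -82.9631928157112
-75 [-42.34547886  39.93020535]
-65 [-42.05699282  40.41300084]
-20 [-41.82001115  40.26387142]
-10 [-41.82238967  10.54260388]
```

The can has sagged about 4.4° towards its cap in the grip. I tilt the tool by the same amount to level it, then check again.

>>> servo_tool(
  motion=[
    [[0,0,-0.02,0.002,0.012,0,1],[0,0,-0.04,0.0039,0.0245,0,1],[0,0,-0.04,0.0039,0.0245,0,1],[0,0,-0.04,0.0039,0.0245,0,1]],
  ],
  newtons=60,
)

```text
clock: 8.0
eef_pos: [509.8, -250.0, 205.1]
eef_rot: [3.142, -0.078, 2.981]
wrist_force: [-0.0, -0.7, -6.4]
finger_gap: 17.4
finger_force: 59.9
```

```bash
cat > chk.py <<'E'
from h import *
import sys
f,W=snap("wrist",sys.argv[1]); s=manip.read_state(); print(s["clock"],s["eef_pos"],s["eef_rot"])
hsv=cv2.cvtColor(f,cv2.COLOR_RGB2HSV);H,S,V=[hsv[...,i].astype(int) for i in range(3)];Z=W[...,2]
near=np.hypot(W[...,0]-496,W[...,1]+248)<125
red=near&(Z>80)&(S>130)&((H<8)|(H>172))&(W[...,0]<480); zc=np.median(Z[red]); m=red&(abs(Z-zc)<6)
print("cap",cv2.minEnclosingCircle(W[m][:,:2].astype(np.float32)),zc)
w=near&(S<70)&(V>90)&(W[...,0]<490)&(Z>zc-60)&(Z<zc-35); P=W[w]
for _ in range(4):
    A=np.c_[P[:,:2]-[495,-248],np.ones(len(P))]; k=np.linalg.lstsq(A,P[:,2],rcond=None)[0]; e=A@k-P[:,2]; P=P[abs(e)<max(1.5,1.5*e.std())]
print("plane",k)
m=near&(H>100)&(H<130)&(S>120)&(Z>44)&(Z<57)
print("rim",cv2.minAreaRect(W[m][:,:2].astype(np.float32)))
a=np.radians(-9.2);R=np.array([[np.cos(a),np.sin(a)],[-np.sin(a),np.cos(a)]]);q=(P[:,:2]-[497.4,-248.6])@R.T
print("u",np.percentile(q[:,0],.5),[np.round(np.percentile(q[(q[:,0]>l)&(q[:,0]<l+8)][:,1],[.5,99.5]),1) for l in (-70,-40,-20)])
E
python3 chk.py w2.png
```

```text
8.05 [ 509.83905976 -250.04592379  205.56603541] [-3.14137053 -0.07739122  2.98134454]
cap ((438.5079650878906, -240.3942413330078), 24.39693260192871) 231.55344932737574
plane [-3.68679615e-04  1.22296032e-02  1.82043876e+02]
rim ((388.4202880859375, -290.6385192871094), (1.1834169626235962, 3.9556171894073486), 18.232141494750977)
u -82.63540546401067 [array([-38.3,  37.4]), array([-35.8,  33.2]), array([-31.7,  29.8])]
```

Level now, and centred within about 1 mm. Lowering into the tray.

>>> servo_tool(
  motion=[
    [[0,0.001,-0.02,0,0,0,1],[0,0.001,-0.04,0,0,0,1],[0,0.001,-0.06,0,0,0,1],[0,0.001,-0.08,0,0,0,1],[0,0.001,-0.09,0,0,0,1],[0,0.001,-0.096,0,0,0,1],[0,0.001,-0.1,0,0,0,1],[0,0.001,-0.104,0,0,0,1]],
  ],
)

```text
clock: 8.85
eef_pos: [516.0, -251.0, 162.7]
eef_rot: [-3.136, -0.055, 2.982]
wrist_force: [12.1, 7.7, 69.0]
finger_gap: 17.1
finger_force: 60.1
```

It met resistance before reaching the floor: 69 N, with the tool pushed 6 mm in +x. I back off and look.

>>> servo_tool(
  motion=[
    [[0,0,0.03,0,0,0,1],[0,0,0.05,0,0,0,1],[0,0,0.05,0,0,0,1],[0,0,0.05,0,0,0,1]],
  ],
)

```text
clock: 9.25
eef_pos: [509.2, -249.4, 177.4]
eef_rot: [3.141, -0.079, 2.981]
wrist_force: [-0.1, -0.3, -6.7]
finger_gap: 17.3
finger_force: 60.0
```

```bash
python3 chk.py w3.png; python3 look.py b; python3 -c "
import cv2,numpy as np
g=lambda n:cv2.imread('pics/b%s.png'%n)
w=g('wrist');s=cv2.resize(g('scene')[140:270,150:280],(420,420))
cv2.imwrite('pics/b_all.png',cv2.resize(np.hstack([w,s]),None,fx=.8,fy=.8))"
```

```text
9.3 [ 509.17369885 -249.38468557  177.15959458] [ 3.14115179 -0.07968297  2.98111994]
cap ((463.849853515625, -243.3820343017578), 24.486276626586914) 222.36657450810196
plane [-2.15675814e-01  4.07903409e-02  1.63969364e+02]
rim ((496.2134094238281, -249.72933959960938), (118.17605590820312, 201.64454650878906), 80.9535903930664)
u -67.02945554278317 [array([-35.4,  35.2]), array([-38.5,  38.5]), array([-37.9,  37.8])]
9.3 [ 509.17369885 -249.38468557  177.15959458] [ 3.14115179 -0.07968297  2.98111994] [-0.50730072  0.40730457  1.44536661 -0.02722506  1.36410202 -1.91101701]
wrist rim 580 (array([ 496.1, -249.9]), array([118.1, 201.8]), 80.9) [48. 49. 50.]
wrist cap 6951 (array([ 474.2, -265.2]), array([ 52.3, 101.3]), 27.3) [214. 222. 227.]
wrist white 14033 (array([ 487.7, -245.5]), array([165.7, 167.2]), 37.9) [127. 175. 286.]
top rim 215 (array([ 505.4, -195.8]), array([ 12.2, 196.9]), 81.2) [46. 51. 55.]
top white 121 (array([ 478.3, -247.9]), array([ 98.5, 199.5]), 71.2) [118. 156. 511.]
scene rim 342 (array([ 501. , -248.2]), array([120.7, 206.4]), 81.2) [45. 49. 53.]
scene white 1673 (array([ 504.8, -221.9]), array([161.1, 214.2]), 48.6) [ 75. 152. 352.]
```

View pics/b_all.png

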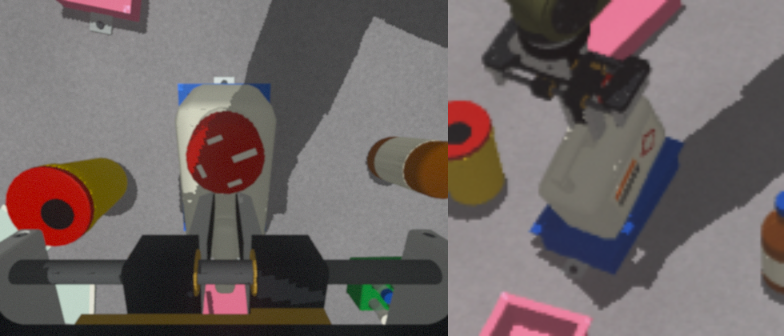

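The near bottom edge caught the near wall and the can pivoted cap end up, now about 12°. It is still held and nothing else was touched. I lift it clear and level it, this time using the flat cap top as a cleaner tilt reference.

>>> servo_tool(
  motion=[
    [[0,0,0.04,0,0,0,1],[0,0,0.08,0,0,0,1],[0,0,0.12,0,0,0,1],[0,0,0.14,-0.005,-0.031,0,1],[0,0,0.14,-0.01,-0.063,0,1],[0,0,0.14,-0.01,-0.063,0,1],[0,0,0.14,-0.01,-0.063,0,1],[0,0,0.14,-0.01,-0.063,0,1]],
  ],
)

```text
clock: 10.25
eef_pos: [509.7, -249.5, 247.9]
eef_rot: [3.141, 0.12, 2.981]
wrist_force: [-0.1, -0.3, -7.6]
finger_gap: 17.2
finger_force: 60.0
```

```bash
cat > chk.py <<'E'
from h import *
import sys
f,W=snap("wrist",sys.argv[1]); s=manip.read_state(); print(s["clock"],s["eef_pos"],s["eef_rot"],s["wrist_force"])
hsv=cv2.cvtColor(f,cv2.COLOR_RGB2HSV);H,S,V=[hsv[...,i].astype(int) for i in range(3)];Z=W[...,2]
near=np.hypot(W[...,0]-496,W[...,1]+248)<125
red=near&(Z>80)&(S>130)&((H<8)|(H>172))&(W[...,0]<485); zc=np.percentile(Z[red],70)
a=np.radians(-9.1);R=np.array([[np.cos(a),np.sin(a)],[-np.sin(a),np.cos(a)]]);C=np.array([496.2,-249.8])
def plane(P,k,t):
    for _ in range(15):
        e=np.c_[P[:,:2]-C,np.ones(len(P))]@k-P[:,2]; Q=P[abs(e)<t]
        k=np.linalg.lstsq(np.c_[Q[:,:2]-C,np.ones(len(Q))],Q[:,2],rcond=None)[0]
    print("  slope along can x,y",np.round(R@k[:2],4),"z0",round(k[2],1),"n",len(Q),"of",len(P)); return k,Q
k,Q=plane(W[red],np.array([0,0,zc]),2.5)
c,r=cv2.minEnclosingCircle(Q[:,:2].astype(np.float32)); print("cap tray-frame",R@(np.array(c)-C),r,np.median(Q[:,2]))
w=near&(S<70)&(V>70)&(W[...,0]<500)&(Z>zc-75)&(Z<zc-30)
k2,P=plane(W[w],k-[0,0,47],3); q=(P[:,:2]-C)@R.T
print("shoulder u min",np.percentile(q[:,0],.3),[np.round(np.percentile(q[(q[:,0]>l)&(q[:,0]<l+8)][:,1],[.5,99.5]),1) for l in (-70,-50,-30)])
m=near&(H>100)&(H<130)&(S>120)&(Z>44)&(Z<57)
print("rim",cv2.minAreaRect(W[m][:,:2].astype(np.float32)) if m.any() else 0)
E
python3 chk.py w4.png
```

```text
10.3 [ 509.86847501 -249.48480442  247.86764664] [3.1408245  0.11999791 2.98143936] [-0.36647098 -0.10172761 -6.84997267]
  slope along can x,y [-0.0741  0.0017] z0 280.4 n 5993 of 6982
cap tray-frame [-37.95565706   1.32860605] 24.17466163635254 283.3118355435811
  slope along can x,y [-0.0679  0.0021] z0 231.0 n 2823 of 5328
shoulder u min -62.84659989445104 [array([-26.4,  28.5]), array([-36.5,  39.9]), array([-36.8,  39.6])]
rim ((419.4578552246094, -237.59817504882812), (118.13541412353516, 47.35597229003906), 80.97794342041016)
```

The can also slid about 22 mm along the handle in the grip. I work from the measured cap position: level the can and shift about 19 mm towards the robot.

>>> servo_tool(
  motion=[
    [[-0.02,0.002,0,-0.002,-0.0113,0,1],[-0.039,0.0036,0,-0.0036,-0.0226,0,1],[-0.039,0.0036,-0.03,-0.0036,-0.0226,0,1],[-0.039,0.0036,-0.03,-0.0036,-0.0226,0,1],[-0.039,0.0036,-0.03,-0.0036,-0.0226,0,1]],
  ],
)

```text
clock: 10.8
eef_pos: [490.4, -247.7, 233.3]
eef_rot: [3.141, 0.193, 2.981]
wrist_force: [-0.4, -0.3, -5.9]
finger_gap: 17.0
finger_force: 60.0
```

```bash
python3 chk.py w5.png; python3 look.py c|grep -v white; python3 -c "
import cv2,numpy as np
w=cv2.imread('pics/w5.png');s=cv2.resize(cv2.imread('pics/cscene.png')[120:270,140:290],(420,420))
cv2.imwrite('pics/c_all.png',cv2.resize(np.hstack([w,s]),None,fx=.8,fy=.8))"
```

```text
10.85 [ 490.57436922 -247.76776192  233.70571506] [3.14095448 0.19373235 2.98151331] [ 0.26861021  0.77992661 -6.09390705]
  slope along can x,y [-0.0022  0.0018] z0 264.7 n 5980 of 6999
cap tray-frame [-5.97445297e+01  9.27098973e-03] 24.16290283203125 264.8369125109967
  slope along can x,y [0.0211 0.0046] z0 216.6 n 3767 of 6714
shoulder u min -81.1631085613474 [array([-38.1,  38.3]), array([-37.8,  38.3]), array([-37.9,  37.8])]
rim ((416.4200439453125, -237.1031951904297), (117.97264862060547, 41.21174621582031), 81.35530090332031)
10.85 [ 490.57436922 -247.76776192  233.70571506] [3.14095448 0.19373235 2.98151331] [-0.57278539  0.1703073   1.62613544  0.08464148  1.16887323 -2.00980586]
wrist rim 1673 (array([ 416.8, -237.3]), array([118.1,  42. ]), 80.8) [48. 49. 50.]
wrist cap 7018 (array([ 436.7, -240.4]), array([48.4, 48.2]), 18.1) [250. 265. 266.]
top rim 379 (array([ 496.2, -246.3]), array([117.1, 203.6]), 82.0) [46. 51. 55.]
top cap 35 (array([ 435.6, -260.8]), array([ 30.8, 165.5]), 25.7) [265. 269. 511.]
scene rim 381 (array([ 499.8, -247.7]), array([119.9, 206.8]), 80.5) [46. 50. 53.]
scene cap 91 (array([ 464.9, -207. ]), array([107.2,  33.7]), 45.5) [239. 261. 268.]
```

View pics/c_all.png

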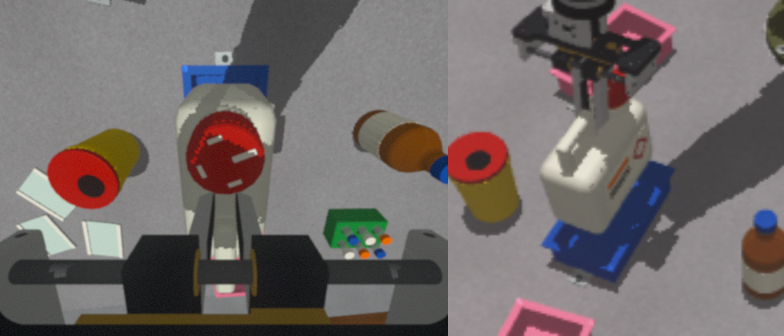

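Level and centred (cap at u=-59.7, v=0; target -60, 0). I lower to just above the rim and recheck there.

>>> servo_tool(
  motion=[
    [[0,0,-0.03,0,0,0,1],[0,0,-0.06,0,0,0,1],[0,0,-0.072,0,0,0,1],[0,0,-0.072,0,0,0,1],[0,0,-0.072,0,0,0,1]],
  ],
)

```text
clock: 11.5
eef_pos: [490.5, -247.9, 198.2]
eef_rot: [3.141, 0.195, 2.981]
wrist_force: [-0.1, 1.9, -5.3]
finger_gap: 17.0
finger_force: 60.0
```

```bash
python3 chk.py w6.png
```

```text
11.55 [ 490.48517141 -247.90823301  198.34433353] [3.14151853 0.1954858  2.98131191] [-0.15426314  0.47741442 -6.2433035 ]
  slope along can x,y [-0.0001  0.0007] z0 229.6 n 6003 of 7026
cap tray-frame [-60.00216759  -0.3071726 ] 24.24988555908203 229.6371541384554
  slope along can x,y [0.0258 0.0034] z0 181.6 n 3758 of 6706
shoulder u min -81.32984997314352 [array([-38.2,  38.3]), array([-38.1,  38.1]), array([-37.8,  37.9])]
rim ((416.2488708496094, -237.05247497558594), (118.77510833740234, 42.41166687011719), 81.4557876586914)
```

>>> servo_tool(
  motion=[
    [[0,0,-0.015,0,0,0,1],[0,0,-0.03,0,0,0,1],[0,0,-0.04,0,0,0,1]],
  ],
)

```text
clock: 11.85
eef_pos: [489.9, -247.6, 176.5]
eef_rot: [3.141, 0.194, 2.981]
wrist_force: [-0.1, -0.1, -6.3]
finger_gap: 17.0
finger_force: 60.0
```

```bash
python3 chk.py w7.png
```

```text
11.9 [ 489.6907451  -247.43446371  175.75666756] [3.14025696 0.19256477 2.98105743] [-0.6118534  -0.31935013 -8.31708391]
  slope along can x,y [-0.0025  0.0028] z0 207.8 n 6002 of 7035
cap tray-frame [-6.02014888e+01 -3.89340420e-02] 24.321760177612305 208.00185709453729
  slope along can x,y [0.0212 0.0048] z0 159.7 n 3800 of 6739
shoulder u min -81.6137663368924 [array([-37.6,  38.4]), array([-38. ,  38.4]), array([-37.6,  38.2])]
rim ((417.031494140625, -237.25941467285156), (118.25174713134766, 42.68769454956055), 81.0606689453125)
```

It passed the rim without contact. Continuing down.

>>> servo_tool(
  motion=[
    [[0,0,-0.02,0,0,0,1],[0,0,-0.04,0,0,0,1],[0,0,-0.05,0,0,0,1],[0,0,-0.05,0,0,0,1]],
  ],
)

```text
clock: 12.3
eef_pos: [489.8, -247.5, 151.4]
eef_rot: [3.14, 0.193, 2.981]
wrist_force: [-0.3, -0.4, -6.1]
finger_gap: 17.0
finger_force: 60.0
```

>>> servo_tool(
  motion=[
    [[0,0,-0.003,0,0,0,1],[0,0,-0.006,0,0,0,1],[0,0,-0.009,0,0,0,1]],
  ],
)

```text
clock: 12.6
eef_pos: [490.3, -247.8, 148.1]
eef_rot: [3.141, 0.195, 2.981]
wrist_force: [-0.4, -0.1, -6.0]
finger_gap: 17.2
finger_force: 60.0
```

>>> servo_tool(
  motion=[
    [[0,0,-0.003,0,0,0,1],[0,0,-0.006,0,0,0,1],[0,0,-0.006,0,0,0,1]],
  ],
)

```text
clock: 12.9
eef_pos: [490.1, -247.7, 144.7]
eef_rot: [3.141, 0.194, 2.981]
wrist_force: [-0.1, -0.1, -6.3]
finger_gap: 17.0
finger_force: 60.0
```

```bash
python3 chk.py w8.png
```

```text
12.95 [ 490.12817982 -247.683662    144.85642583] [3.14101286 0.19420094 2.98127119] [-0.36514529  0.73012968 -6.17666777]
  slope along can x,y [-0.0025  0.0029] z0 176.1 n 5992 of 7044
cap tray-frame [-6.02163230e+01 -1.96445823e-02] 24.168201446533203 176.23504887563286
  slope along can x,y [0.0241 0.0053] z0 128.1 n 3772 of 6702
shoulder u min -81.77658756150463 [array([-37.9,  38.5]), array([-38. ,  38.5]), array([-37.8,  38.1])]
rim ((495.93603515625, -249.45068359375), (119.04283142089844, 202.5190887451172), 81.12993621826172)
```

>>> servo_tool(
  motion=[
    [[0,0,-0.003,0,0,0,1],[0,0,-0.005,0,0,0,1],[0,0,-0.005,0,0,0,1]],
  ],
)

```text
clock: 13.25
eef_pos: [490.4, -247.8, 144.1]
eef_rot: [-3.142, 0.196, 2.982]
wrist_force: [-9.4, 5.1, 10.2]
finger_gap: 17.3
finger_force: 60.0
```

>>> servo_tool(
  motion=[
    [[0,0,0,0,0,0,0.8],[0,0,0,0,0,0,0.5],[0,0,0,0,0,0,0.3],[0,0,0,0,0,0,0.3],[0,0,0,0,0,0,0.3]],
  ],
)

```text
clock: 13.75
eef_pos: [490.2, -247.8, 142.5]
eef_rot: [3.141, 0.195, 2.981]
wrist_force: [0.5, 0.3, -0.2]
finger_gap: 47.2
finger_force: 0.0
```

```bash
python3 chk.py w9.png
```

```text
13.8 [ 490.20687714 -247.76539672  142.45856861] [3.14111179 0.19447802 2.9812057 ] [-0.86539574 -0.50047828  0.43845526]
  slope along can x,y [ 0.0081 -0.0009] z0 174.8 n 6102 of 7096
cap tray-frame [-61.07199343   0.16418672] 24.287273406982422 174.3259433246047
  slope along can x,y [ 0.0466 -0.0023] z0 127.6 n 4040 of 6919
shoulder u min -82.2707318475453 [array([-38. ,  38.7]), array([-37.9,  38.3]), array([-37.2,  38. ])]
rim ((470.25537109375, -245.3469696044922), (119.18016815185547, 150.46408081054688), 81.03388977050781)
```

The can stands on the tray floor, released: cap top at 174.3 (170.4 on the bench plus the 4 mm floor), about 1 mm off centre. Now I rise, straighten the tool and go over the cap.

>>> servo_tool(
  motion=[
    [[0,0,0.03,0,0,0,0.3],[0,0,0.07,0,0,0,0.3],[0,0,0.12,0,0,0,0.3],[-0.05,0.008,0.14,0.0049,0.0307,0,0.3],[-0.1086,0.0156,0.14,0.0098,0.0615,0,0.3],[-0.1086,0.0156,0.14,0.0098,0.0615,0,0.3],[-0.1086,0.0156,0.14,0.0098,0.0615,0,0.3]],
  ],
)

```text
clock: 14.5
eef_pos: [436.6, -240.0, 212.2]
eef_rot: [3.141, 0.001, 2.981]
wrist_force: [0.5, -0.5, -1.0]
finger_gap: 66.1
finger_force: 0.0
```

>>> servo_tool(
  motion=[
    [[0,0,0,0,0,0.04,0.3],[0,0,0,0,0,0.08,0.3],[0,0,0,0,0,0.12,0.3],[0,0,0,0,0,0.124,0.3],[0,0,0,0,0,0.124,0.3]],
  ],
)

```text
clock: 15.0
eef_pos: [436.2, -239.9, 212.1]
eef_rot: [-3.142, -0.0, -2.915]
wrist_force: [0.4, -0.2, 0.2]
finger_gap: 65.9
finger_force: 0.0
```

```bash
python3 - <<'E'
from h import *
f,W=snap("wrist","w10.png"); s=manip.read_state(); print(s["eef_pos"],s["eef_rot"],s["joints"],s["finger_gap"])
hsv=cv2.cvtColor(f,cv2.COLOR_RGB2HSV);H,S=hsv[...,0],hsv[...,1];Z=W[...,2]
m=(np.hypot(W[...,0]-436,W[...,1]+240)<45)&(S>130)&((H<8)|(H>172))&(Z>165)&(Z<185)
print("cap",m.sum(), m.any() and (cv2.minEnclosingCircle(W[m][:,:2].astype(np.float32)),np.median(Z[m])))
c=manip.camera("scene");W=cloud(c);hsv=cv2.cvtColor(c["frame"],cv2.COLOR_RGB2HSV)
E
```

```text
[ 436.13113445 -239.91158651  212.21241135] [ 3.14157269e+00 -5.39485634e-04 -2.91556025e+00] [-5.76304177e-01  1.77877587e-01  1.65597885e+00 -3.87286385e-04
  1.30812555e+00 -2.37303227e+00] 65.80516364763851
cap 2442 (((435.26202392578125, -240.24388122558594), 24.52015495300293), np.float64(174.2475770941523))
```

View pics/w10.png

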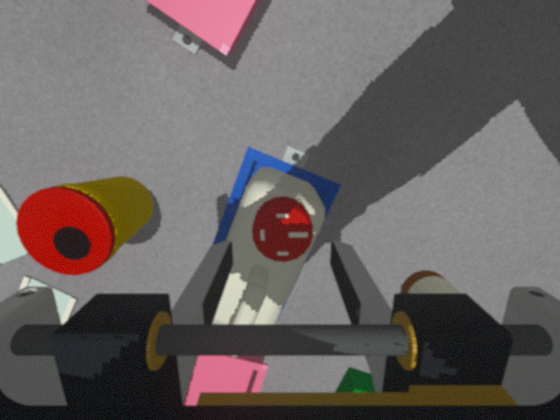

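The can stands flat in the tray. The cap at about (283,228) is centred between the fingers, and the measured axis (435.3, -240.2) is within 1 mm of the tool. I go down and grip the cap.

>>> servo_tool(
  motion=[
    [[-0.0015,0,-0.04,0,0,0,0.3],[-0.0015,0,-0.08,0,0,0,0.3],[-0.0015,0,-0.11,0,0,0,0.3],[-0.0015,0,-0.132,0,0,0,0.3],[-0.0015,0,-0.132,0,0,0,0.3],[-0.0015,0,-0.132,0,0,0,1],[-0.0015,0,-0.132,0,0,0,1],[-0.0015,0,-0.132,0,0,0,1],[-0.0015,0,-0.132,0,0,0,1]],
  ],
  newtons=30,
)

```text
clock: 16.0
eef_pos: [435.4, -239.8, 147.0]
eef_rot: [-3.141, -0.0, -2.912]
wrist_force: [-0.7, 2.1, 3.1]
finger_gap: 48.5
finger_force: 30.0
```

>>> servo_tool(
  motion=[
    [[0,0,0,0,0,-0.03,1],[0,0,0,0,0,-0.06,1],[0,0,0,0,0,-0.09,1],[0,0,0,0,0,-0.12,1],[0,0,-0.0003,0,0,-0.15,1],[0,0,-0.0006,0,0,-0.18,1],[0,0,-0.0008,0,0,-0.21,1],[0,0,-0.001,0,0,-0.24,1]],
  ],
)

```text
clock: 16.8
eef_pos: [435.4, -239.7, 146.7]
eef_rot: [3.141, -0.0, 2.613]
wrist_force: [0.2, 4.8, 6.4]
finger_gap: 48.4
finger_force: 30.0
```

```bash
python3 -c "
from cell import manip
s=manip.read_state();print(s['clock'],s['moment'],s['wrist_force'],s['joints'],s['eef_rot'])"
```

```text
16.8 [ 1.02399406 -0.0924506   0.26444815] [0.2001527  4.78366504 6.42613235] [-5.77194413e-01  2.41899591e-01  1.73849009e+00  6.74046292e-04
  1.16165629e+00 -1.62003472e+00] [ 3.14095280e+00 -4.22421362e-04  2.61336848e+00]
```

The moment of 0.26 N m matches the thread, so the cap is driving. Continuing clockwise.

>>> servo_tool(
  motion=[
    [[0,0,-0.0002,0,0,-0.04,1],[0,0,-0.0003,0,0,-0.08,1],[0,0,-0.0005,0,0,-0.12,1],[0,0,-0.0006,0,0,-0.16,1],[0,0,-0.0008,0,0,-0.2,1],[0,0,-0.001,0,0,-0.24,1],[0,0,-0.0011,0,0,-0.28,1],[0,0,-0.0013,0,0,-0.32,1],[0,0,-0.0014,0,0,-0.36,1],[0,0,-0.0016,0,0,-0.4,1]],
  ],
)

```text
clock: 17.8
eef_pos: [436.2, -239.9, 146.1]
eef_rot: [3.138, -0.001, 1.355]
wrist_force: [5.4, 3.1, 3.7]
finger_gap: 48.4
finger_force: 30.0
```

```bash
cat > st.py <<'E'
from cell import manip
s=manip.read_state();print(s['clock'],s['moment'].round(2),s['wrist_force'].round(1),s['joints'].round(2),s['eef_rot'].round(3),s['eef_pos'].round(1))
E
python3 st.py
```

```text
17.8 [ 0.62 -1.08  0.22] [5.4 3.1 3.7] [-0.58  0.24  1.74  0.    1.16 -0.36] [ 3.138e+00 -1.000e-03  1.355e+00] [ 436.2 -239.9  146.1]
```

>>> servo_tool(
  motion=[
    [[0,0,-0.0002,0,0,-0.02,1],[0,0,-0.0003,0,0,-0.04,1],[0,0,-0.0004,0,0,-0.06,1],[0,0,-0.0005,0,0,-0.08,1],[0,0,-0.0006,0,0,-0.1,1]],
  ],
)

```text
clock: 18.3
eef_pos: [436.4, -240.0, 145.9]
eef_rot: [3.138, -0.002, 1.045]
wrist_force: [7.3, 3.2, 4.2]
finger_gap: 48.4
finger_force: 30.0
```

```bash
python3 st.py
```

```text
18.3 [ 0.51 -1.36  0.97] [7.3 3.2 4.2] [-0.58  0.24  1.74  0.    1.16 -0.05] [ 3.138e+00 -2.000e-03  1.045e+00] [ 436.4 -240.   145.9]
```

The moment jumped to 0.97 N m, which looks like the hard stop. I turn a little further to confirm.

>>> servo_tool(
  motion=[
    [[0,0,0,0,0,-0.02,1],[0,0,0,0,0,-0.04,1],[0,0,0,0,0,-0.05,1]],
  ],
)

```text
clock: 18.6
eef_pos: [436.0, -240.0, 145.6]
eef_rot: [3.139, -0.002, 0.888]
wrist_force: [3.8, 1.0, 1.6]
finger_gap: 48.0
finger_force: 30.0
```

```bash
python3 st.py
```

```text
18.6 [ 0.35 -0.82  0.8 ] [3.8 1.  1.6] [-0.58  0.24  1.74  0.    1.16  0.1 ] [ 3.139e+00 -2.000e-03  8.880e-01] [ 436.  -240.   145.6]
```

Torque stays at 0.8 N m while the grip slips, so the thread is on its stop. I let go, rise and check the cap height and can position.

>>> servo_tool(
  motion=[
    [[0,0,0,0,0,0,0.3],[0,0,0,0,0,0,0.3],[0,0,0,0,0,0,0.3],[0,0,0.06,0,0,0,0.3],[0,0,0.132,0,0,0,0.3],[0,0,0.132,0,0,0,0.3]],
  ],
)

```text
clock: 19.2
eef_pos: [436.3, -240.8, 215.0]
eef_rot: [3.135, -0.002, 0.889]
wrist_force: [-1.0, 0.6, 0.4]
finger_gap: 65.7
finger_force: 0.0
```

```bash
python3 st.py; python3 - <<'E'
from h import *
f,W=snap("wrist","w11.png"); hsv=cv2.cvtColor(f,cv2.COLOR_RGB2HSV);H,S,V=[hsv[...,i].astype(int) for i in range(3)];Z=W[...,2]
near=np.hypot(W[...,0]-496,W[...,1]+248)<125
m=near&(S>130)&((H<8)|(H>172))&(Z>162)&(Z<185)&(np.hypot(W[...,0]-435,W[...,1]+240)<40)
print("cap",m.sum(),cv2.minEnclosingCircle(W[m][:,:2].astype(np.float32)),np.median(Z[m]))
w=near&(S<70)&(V>70)&(Z>118)&(Z<134); r=cv2.minAreaRect(W[w][:,:2].astype(np.float32)); print("shoulder",r,np.median(Z[w]))
w=near&(S<70)&(V>70)&(Z>164)&(Z<182)&(np.hypot(W[...,0]-435,W[...,1]+240)>35)
if w.sum()>30: print("handle",cv2.minAreaRect(W[w][:,:2].astype(np.float32)),np.median(Z[w]))
m=near&(H>100)&(H<130)&(S>120)&(Z>44)&(Z<57); print("rim",cv2.minAreaRect(W[m][:,:2].astype(np.float32)))
E
```

```text
19.2 [ 0.04  0.03 -0.  ] [-1.   0.6  0.4] [-0.58  0.17  1.66  0.    1.31  0.1 ] [ 3.135e+00 -2.000e-03  8.890e-01] [ 436.3 -240.8  215. ]
cap 2316 ((437.83892822265625, -240.09722900390625), 24.26869010925293) 173.03815950585806
shoulder ((496.3235778808594, -251.27835083007812), (79.17000579833984, 164.95204162597656), 79.38339233398438) 127.5029270520644
handle ((527.5626831054688, -257.4793701171875), (18.387407302856445, 75.96478271484375), 78.09732055664062) 173.55072102025497
rim ((503.4095153808594, -207.7321014404297), (40.117027282714844, 203.51959228515625), 83.40706634521484)
```

View pics/w11.png

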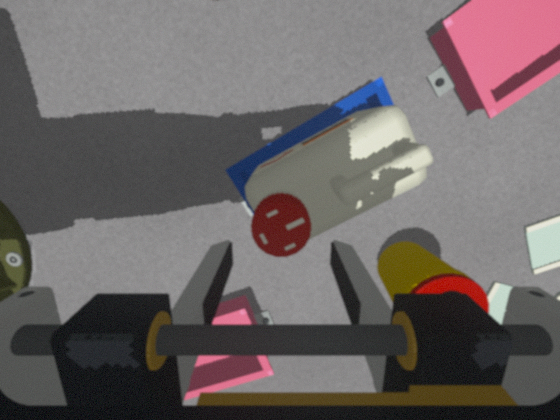

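The can sits in the tray and the cap has dropped about 1.4 mm against the handle top, close to its home height. To be sure, I regrip harder and test the stop again, then do the gentle back-turn.

>>> servo_tool(
  motion=[
    [[0.002,0.001,-0.05,0,0,0,0.3],[0.002,0.001,-0.1,0,0,0,0.3],[0.002,0.001,-0.138,0,0,0,0.3],[0.002,0.001,-0.138,0,0,0,0.3],[0.002,0.001,-0.138,0,0,0,1],[0.002,0.001,-0.138,0,0,0,1],[0.002,0.001,-0.138,0,0,0,1],[0.002,0.001,-0.138,0,0,0,1]],
  ],
  newtons=45,
)

```text
clock: 20.05
eef_pos: [436.7, -239.8, 142.7]
eef_rot: [3.139, -0.002, 0.889]
wrist_force: [3.9, -2.2, 1.2]
finger_gap: 48.1
finger_force: 45.0
```

>>> servo_tool(
  motion=[
    [[0,0,0,0,0,-0.015,1],[0,0,0,0,0,-0.03,1],[0,0,0,0,0,-0.045,1]],
  ],
)

```text
clock: 20.35
eef_pos: [436.7, -239.8, 142.7]
eef_rot: [3.139, -0.002, 0.746]
wrist_force: [3.1, -2.0, 2.0]
finger_gap: 48.2
finger_force: 45.0
```

```bash
python3 st.py
```

```text
20.35 [-0.4  -0.58  0.76] [ 3.1 -2.   2. ] [-0.58  0.25  1.74  0.    1.15  0.25] [ 3.139e+00 -2.000e-03  7.460e-01] [ 436.7 -239.8  142.7]
```

>>> servo_tool(
  motion=[
    [[0,0,0,0,0,-0.015,1],[0,0,0,0,0,-0.03,1],[0,0,0,0,0,-0.045,1]],
  ],
)

```text
clock: 20.65
eef_pos: [436.7, -239.5, 142.6]
eef_rot: [3.14, -0.002, 0.605]
wrist_force: [3.1, 1.6, 2.6]
finger_gap: 48.1
finger_force: 45.0
```

```bash
python3 st.py
```

```text
20.65 [ 0.02 -0.65  0.48] [3.1 1.6 2.6] [-0.58  0.25  1.74  0.    1.15  0.39] [ 3.14e+00 -2.00e-03  6.05e-01] [ 436.7 -239.5  142.6]
```

The torque is ambiguous (0.76, then 0.48 N m). I turn further clockwise and watch it.

>>> servo_tool(
  motion=[
    [[0,0,0,0,0,-0.02,1],[0,0,0,0,0,-0.04,1],[0,0,0,0,0,-0.06,1]],
  ],
)

```text
clock: 20.95
eef_pos: [436.7, -239.5, 142.6]
eef_rot: [3.14, -0.003, 0.415]
wrist_force: [4.3, -0.3, 2.2]
finger_gap: 48.2
finger_force: 45.0
```

```bash
python3 st.py
```

```text
20.95 [ 0.07 -0.62 -0.02] [ 4.3 -0.3  2.2] [-0.58  0.25  1.74  0.    1.15  0.58] [ 3.14e+00 -3.00e-03  4.15e-01] [ 436.7 -239.5  142.6]
```

>>> servo_tool(
  motion=[
    [[0,0,0,0,0,-0.02,1],[0,0,0,0,0,-0.04,1],[0,0,0,0,0,-0.06,1]],
  ],
)

```text
clock: 21.25
eef_pos: [436.7, -239.4, 142.6]
eef_rot: [3.14, -0.003, 0.227]
wrist_force: [4.0, 1.0, 2.5]
finger_gap: 48.5
finger_force: 45.0
```

```bash
python3 st.py; python3 - <<'E'
from h import *
f,W=snap("wrist","w12.png"); hsv=cv2.cvtColor(f,cv2.COLOR_RGB2HSV);H,S,V=[hsv[...,i].astype(int) for i in range(3)];Z=W[...,2]
near=np.hypot(W[...,0]-496,W[...,1]+248)<125
w=near&(S<70)&(V>70)&(Z>118)&(Z<134); print("shoulder",cv2.minAreaRect(W[w][:,:2].astype(np.float32)),np.median(Z[w]))
E
```

```text
21.25 [ 0.12 -0.66  0.63] [4.  1.  2.5] [-0.58  0.25  1.74  0.    1.15  0.77] [ 3.14e+00 -3.00e-03  2.27e-01] [ 436.7 -239.4  142.6]
shoulder ((498.0904541015625, -252.43585205078125), (80.67247772216797, 160.5071258544922), 79.0736312866211) 127.54485117865727
```

View pics/w12.png

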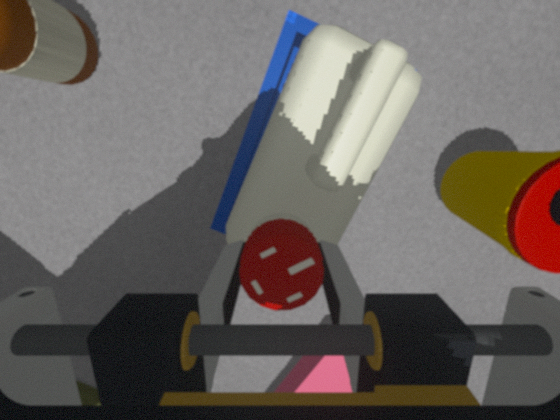

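```bash
python3 - <<'E'
import numpy as np,cv2
d=np.load("/tmp/wrist.npz");W,f=d["W"],d["f"];hsv=cv2.cvtColor(f,cv2.COLOR_RGB2HSV);H,S,V=[hsv[...,i].astype(int) for i in range(3)];Z=W[...,2]
m=(S>130)&((H<8)|(H>172))&(Z>160)&(Z<185)&(np.hypot(W[...,0]-436,W[...,1]+240)<20);print("cap",m.sum(),np.median(Z[m]))
n=np.hypot(W[...,0]-496,W[...,1]+248)<125
w=n&(S<70)&(V>60)&(Z>164)&(Z<182)&(np.hypot(W[...,0]-436,W[...,1]+240)>40);print("handle",w.sum(),np.median(Z[w]))
E
python3 st.py
```

```text
cap 2917 173.0082056931685
handle 5833 173.6063493553861
21.3 [ 0.17 -0.72  0.61] [ 3.7 -0.2  3. ] [-0.58  0.25  1.74  0.    1.15  0.77] [ 3.14e+00 -3.00e-03  2.24e-01] [ 436.7 -239.4  142.6]
```

The cap height did not change (173.0) over a further 0.66 rad, so the thread is home and the grip or a tooth slipped. Now I regrip lightly and turn back anticlockwise without pressing.

>>> servo_tool(
  motion=[
    [[0,0,0,0,0,0,0.35],[0,0,0,0,0,0,0.35],[0,0,0.001,0,0,0,0.35],[0,0,0.001,0,0,0,1],[0,0,0.001,0,0,0,1],[0,0,0.001,0,0,0,1],[0,0,0.001,0,0,0,1]],
  ],
  newtons=12,
)

```text
clock: 22.0
eef_pos: [436.1, -239.5, 142.3]
eef_rot: [3.141, -0.001, 0.229]
wrist_force: [0.1, -1.2, -1.0]
finger_gap: 48.3
finger_force: 12.0
```

```bash
python3 st.py
```

```text
22.0 [-0.25  0.04  0.03] [ 0.1 -1.2 -1. ] [-0.58  0.25  1.74  0.    1.15  0.76] [ 3.141e+00 -1.000e-03  2.290e-01] [ 436.1 -239.5  142.3]
```

>>> servo_tool(
  motion=[
    [[0,0,0,0,0,0.03,1],[0,0,0,0,0,0.06,1],[0,0,0,0,0,0.09,1],[0,0,0,0,0,0.12,1],[0,0,0,0,0,0.15,1],[0,0,0,0,0,0.18,1],[0,0,0,0,0,0.21,1],[0,0,0,0,0,0.24,1],[0,0,0,0,0,0.27,1],[0,0,0,0,0,0.3,1]],
  ],
)

```text
clock: 23.0
eef_pos: [436.5, -239.7, 142.5]
eef_rot: [3.14, -0.001, 1.176]
wrist_force: [2.6, -2.0, -1.5]
finger_gap: 48.2
finger_force: 12.0
```

```bash
python3 st.py
```

```text
23.0 [-0.51 -0.52 -0.02] [ 2.6 -2.  -1.5] [-0.58  0.25  1.74  0.    1.15 -0.18] [ 3.140e+00 -1.000e-03  1.176e+00] [ 436.5 -239.7  142.5]
```

>>> servo_tool(
  motion=[
    [[0,0,0,0,0,0.03,1],[0,0,0,0,0,0.06,1],[0,0,0,0,0,0.09,1],[0,0,0,0,0,0.12,1],[0,0,0,0,0,0.15,1],[0,0,0,0,0,0.18,1],[0,0,0,0,0,0.21,1],[0,0,0,0,0,0.24,1]],
  ],
)

```text
clock: 23.8
eef_pos: [436.5, -239.5, 142.4]
eef_rot: [3.141, -0.001, 1.93]
wrist_force: [3.0, -1.7, -1.4]
finger_gap: 48.6
finger_force: 12.0
```

```bash
python3 st.py; python3 - <<'E'
from h import *
f,W=snap("wrist","w13.png");hsv=cv2.cvtColor(f,cv2.COLOR_RGB2HSV);H,S,V=[hsv[...,i].astype(int) for i in range(3)];Z=W[...,2]
m=(S>130)&((H<8)|(H>172))&(Z>160)&(Z<185)&(np.hypot(W[...,0]-436,W[...,1]+240)<20);print("cap",m.sum(),np.median(Z[m]))
n=np.hypot(W[...,0]-496,W[...,1]+248)<125
w=n&(S<70)&(V>60)&(Z>164)&(Z<182)&(np.hypot(W[...,0]-436,W[...,1]+240)>40);print("handle",w.sum(),np.median(Z[w]))
E
```

```text
23.8 [-0.26 -0.71 -0.09] [ 3.  -1.7 -1.4] [-0.58  0.25  1.74  0.    1.15 -0.94] [ 3.141e+00 -1.000e-03  1.930e+00] [ 436.5 -239.5  142.4]
cap 2921 173.29767722122529
handle 0 nan
  return _methods._mean(a, axis=axis, dtype=dtype,
  ret = ret.dtype.type(ret / rcount)
```

View pics/w13.png

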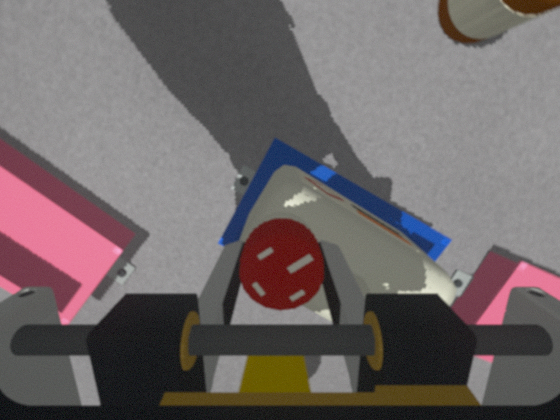

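The marks show the cap turned with the fingers for 1.7 rad at no more than 0.09 N m, so it clicks round freely with the thread at home. As insurance I turn clockwise again: if it is home it must stiffen within one tooth.

>>> servo_tool(
  motion=[
    [[0,0,0,0,0,-0.03,1],[0,0,0,0,0,-0.06,1],[0,0,0,0,0,-0.09,1],[0,0,0,0,0,-0.12,1]],
  ],
  newtons=30,
)

```text
clock: 24.25
eef_pos: [436.4, -239.1, 142.4]
eef_rot: [3.141, -0.002, 1.544]
wrist_force: [4.1, 2.1, 0.0]
finger_gap: 48.3
finger_force: 30.0
```

```bash
python3 st.py
```

```text
24.25 [ 0.54 -0.73  1.09] [4.1 2.1 0. ] [-0.58  0.25  1.74  0.    1.15 -0.55] [ 3.141e+00 -2.000e-03  1.544e+00] [ 436.4 -239.1  142.4]
```

>>> servo_tool(
  motion=[
    [[0,0,0,0,0,-0.03,1],[0,0,0,0,0,-0.05,1]],
  ],
)

```text
clock: 24.45
eef_pos: [436.3, -238.9, 142.3]
eef_rot: [3.141, -0.002, 1.387]
wrist_force: [2.7, 3.0, -0.2]
finger_gap: 48.9
finger_force: 30.0
```

```bash
python3 st.py
```

```text
24.45 [ 0.69 -0.45  0.95] [ 2.7  3.  -0.2] [-0.58  0.25  1.74  0.    1.15 -0.39] [ 3.141e+00 -2.000e-03  1.387e+00] [ 436.3 -238.9  142.3]
```

>>> servo_tool(
  motion=[
    [[0,0,0,0,0,-0.03,1],[0,0,0,0,0,-0.05,1]],
  ],
)

```text
clock: 24.65
eef_pos: [436.2, -238.8, 142.3]
eef_rot: [-3.141, -0.002, 1.23]
wrist_force: [-0.4, 2.2, 0.0]
finger_gap: 48.6
finger_force: 29.9
```

```bash
python3 st.py
```

```text
24.65 [ 0.28 -0.24  0.92] [-0.4  2.2  0. ] [-0.58  0.25  1.74  0.    1.15 -0.24] [-3.141e+00 -2.000e-03  1.230e+00] [ 436.2 -238.8  142.3]
```

It stiffens to about 1 N m within one tooth, so it is home. I repeat the gentle back-turn, then release and rise.

>>> servo_tool(
  motion=[
    [[0,0,0,0,0,0,0.35],[0,0,0,0,0,0,0.35],[0,0,0,0,0,0,0.35],[0,0,0,0,0,0,1],[0,0,0,0,0,0,1],[0,0,0,0,0,0,1],[0,0,0,0,0,0,1]],
  ],
  newtons=12,
)

```text
clock: 25.35
eef_pos: [436.0, -239.4, 142.3]
eef_rot: [-3.142, -0.001, 1.235]
wrist_force: [-1.2, -1.0, 0.5]
finger_gap: 49.0
finger_force: 12.0
```

>>> servo_tool(
  motion=[
    [[0,0,0,0,0,0.03,1],[0,0,0,0,0,0.06,1],[0,0,0,0,0,0.09,1],[0,0,0,0,0,0.12,1],[0,0,0,0,0,0.15,1],[0,0,0,0,0,0.18,1],[0,0,0,0,0,0.21,1],[0,0,0,0,0,0.24,1],[0,0,0,0,0,0.27,1],[0,0,0,0,0,0.3,1]],
  ],
)

```text
clock: 26.35
eef_pos: [436.4, -239.4, 142.4]
eef_rot: [3.141, -0.001, 2.181]
wrist_force: [1.9, -0.3, -0.5]
finger_gap: 48.8
finger_force: 12.0
```

>>> servo_tool(
  motion=[
    [[0,0,0,0,0,0.03,1],[0,0,0,0,0,0.06,1],[0,0,0,0,0,0.09,1],[0,0,0,0,0,0.12,1],[0,0,0,0,0,0.15,1],[0,0,0,0,0,0.18,1],[0,0,0,0,0,0.2,1]],
  ],
)

```text
clock: 27.05
eef_pos: [436.4, -239.2, 142.4]
eef_rot: [3.141, -0.001, 2.809]
wrist_force: [1.4, 1.6, 0.8]
finger_gap: 48.8
finger_force: 12.0
```

```bash
python3 st.py
```

```text
27.05 [ 0.44 -0.55  0.03] [1.4 1.6 0.8] [-0.58  0.25  1.74  0.    1.15 -1.81] [ 3.141e+00 -1.000e-03  2.809e+00] [ 436.4 -239.2  142.4]
```

>>> servo_tool(
  motion=[
    [[0,0,0,0,0,0,0.35],[0,0,0,0,0,0,0.35],[0,0,0,0,0,0,0.35],[0,0,0.06,0,0,0,0.35],[0,0,0.14,0,0,0,0.35],[0,0,0.2,0,0,0,0.35],[0,0,0.2,0,0,0,0.35],[0,0,0.2,0,0,0,0.35]],
  ],
)

```text
clock: 27.85
eef_pos: [436.1, -239.4, 242.2]
eef_rot: [-3.142, -0.001, 2.805]
wrist_force: [0.0, 0.3, 0.3]
finger_gap: 61.2
finger_force: 0.0
```

```bash
python3 st.py; python3 - <<'E'
from h import *
f,W=snap("wrist","w14.png"); hsv=cv2.cvtColor(f,cv2.COLOR_RGB2HSV);H,S,V=[hsv[...,i].astype(int) for i in range(3)];Z=W[...,2]
near=np.hypot(W[...,0]-496,W[...,1]+248)<125
m=near&(S>130)&((H<8)|(H>172))&(Z>162)&(Z<185)&(np.hypot(W[...,0]-435,W[...,1]+240)<40)
print("cap",cv2.minEnclosingCircle(W[m][:,:2].astype(np.float32)),np.median(Z[m]))
w=near&(S<70)&(V>70)&(Z>118)&(Z<134); print("shoulder",cv2.minAreaRect(W[w][:,:2].astype(np.float32)),np.median(Z[w]))
m=near&(H>100)&(H<130)&(S>120)&(Z>44)&(Z<57); print("rim",cv2.minAreaRect(W[m][:,:2].astype(np.float32)))
E
```

```text
27.85 [ 0.09 -0.16  0.06] [0.  0.3 0.3] [-0.58  0.15  1.61 -0.    1.38 -1.81] [-3.142e+00 -1.000e-03  2.805e+00] [ 436.1 -239.4  242.2]
cap ((432.16668701171875, -238.4284210205078), 24.406190872192383) 173.02902242716868
shoulder ((490.69140625, -248.2681427001953), (80.53771209716797, 164.1973876953125), 80.51882934570312) 127.1408216526201
rim ((495.7039794921875, -249.38540649414062), (118.98262786865234, 201.71002197265625), 81.08292388916016)
```

Cap top 173.0 (home), the can stands in the tray about 5 mm off centre (12 mm allowed), and the robot is clear of it. Handing in.

```bash
python3 -c "
from cell import manip
print(manip.sign_off())"
```

```text
the job is handed in; nothing more can be done
None
```

I handed the job in at about 28 s (the verdict wasn't shown): the can stands released in the blue tray about 5 mm off centre (its first lowering caught the near wall with about 69 N at the wrist), its cap screwed home, and it clicked back about 1.6 rad freely with the thread staying home.

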